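# Zero the thickness gauge and hold its foot lifted

### The arm

A 7-joint arm with a two-finger parallel gripper is mounted at the origin on the work surface. World frame = base frame: x ahead of the robot, y to its left, z up, the work surface at z = 0. Lengths are in m, angles in rad, forces in N, time in s.
With the tool pointing down it reaches from about 0.425 to 0.875 m from the base axis. Payload 4.7 kg.
Tool frame: the origin (TCP) lies midway between the tips of the shut fingers; the grasp point (between the pads) lies 19 mm behind it (ctrl.grip_point_offset is the distance from the TCP to the grasp point, in m); z points along the fingers, y is the line along which they close (so a half turn about z gives the same grasp; the last joint's range is limited). The gripper opens to 87 mm and grips with 3 to 60 N. Pads are 19 mm wide; open, the fingers measure 117 mm over their backs; the gripper's body (75 mm by 190 mm) begins 51 mm behind the grasp point.
Start: joints at [1.194, 0.321, -0.07, 1.45, 0.023, 1.371, -0.057], TCP at [0.248, -0.601, 0.223] pointing down, gripper open.
Joint ranges: [-2.86, 2.86], [-0.3, 2.09], [-1.38, 1.24], [0.06, 2.45], [-1.56, 4.7], [0.09, 2.05], [-2.69, 2.69]. Speed limits (rad/s): [2.57, 2.57, 3.14, 3.14, 3.14, 3.14, 3.14].

### API

Orientations are given as a rotation vector (axis times angle).
In Python, from bench import ctrl gives the robot as it stands.
- The arm moves only by the tool move_arm, never from a script. Its argument "increments" is text: rows parted by semicolons, each of 7 numbers parted by spaces: the shift along the world's x, y, z in mm, then the turn, a rotation vector about the world's x, y, z in degrees, then the closure in counts, from 0 (fully open) to 255 (shut). A call has exactly 8 rows; each row shifts and turns the commanded pose from where the row before left it; what a row does not reach is not made up. A row lasts 1/12 s, in which the tool goes at most 41.7 mm and 7.16 degrees, less where a joint would pass 70% of its speed; a pose out of reach is approached as far as the arm can. A call with a gripper value outside its range is refused whole. The fingers move at their own pace and stop on an object; "grip_force" is the grip in N (left out, the last holds). Time passes only in rows, so rows that do not move let the fingers close, or fill a call up. It gives the time, the measured TCP pose, the force, the opening and the grip force at its end, in the units of the state.
- ctrl.get_state(): the state, without advancing time (a new reading comes with each control period).
- ctrl.get_image(name): name is "scene" or "top"; returns a dict with "frame" (400x640x3 uint8, red, green, blue), "depth" (400x640 float32, m along the optical axis (not along the pixel's ray), 0 where there is no reading), "fx", "fy", "cx", "cy" (pixels), "position" and "orientation" of the camera in the world. Camera axes: x right, y down, z forward; pixel columns grow to the right and rows downward; lengths in m; the calibration is good to about 2 mm. A picture is of the moment at which its call begins.
- ctrl.close_job(): hands the job in; it is judged then, once.
Trained networks look in a picture, given as the dict that the camera call returned (one of the last four; its "shot" number tells which), for a name from the list of things; names that differ only in an ending like _2 or _b are one class to them, and where a whole thing is asked for, a point or a joint stands for the part that bears it (a point fixed in the world has none). Each returns a list of dicts, best first, with "score" (0 to 1); they miss things now and then, are a little off and sometimes report something else, mostly with a low value. They report only what shows in the picture. A call takes as long as a camera call.
- ctrl.find_in(target, picture): "centre" ([x, y, z] in m, in world coordinates, good to about 4 mm: the middle of the surface that is visible of it).
- ctrl.silhouettes(target, picture): "region" (400x640 bool, what is visible of it).
The state is a dict: "time": time; "joint_positions": joint angles; "qd": joint speeds; "joint_torque": joint torques, N m; "position": TCP position; "tool_rot": TCP orientation; "ft_force": force on the tool from outside, world axes, zero at the start; "torque": the same for the moment, N m; "grip_width": opening from 0.0 (shut) to 1.0 (fully open); "grip_force": force on a finger pad.
Only numpy, scipy, OpenCV 4.12 (cv2) and the standard library are available. Lean on these libraries where they do the work, as an engineer would, in place of code of your own. Each camera call takes 0.05 s, during which the arm holds its last target. There are 200 camera calls.

### The job

With the gauge's foot resting on its anvil, zero the bench thickness gauge: turn the dial's knurled bezel until its bold zero line lies under the pointer. Then swing the lift lever up until its eccentric has the foot at the highest point of its lift, and finish while holding the lever there against its return spring, ready for a specimen. Leave the plate, the beaker and the spirit lamp where they stand.

Things in the scene. Friction and masses are not known exactly. Their poses are not given: they have to be found in the camera images.
- gauge: Bench thickness gauge, grey cast C-frame, fixed; base 150 (x) by 100 (y) mm. Origin on the bench under it, x from its front (open throat) to its column at the back, y to the lever's side. Base top 26 mm; column x = 36 to 74 mm; head x = -46 to 6, y = -19 to 19, z = 96 to 160 mm, spring drum out to y = -31; spindle and dial axis at x = -20, y = 0. The dial on the head faces up.
- bezel (a joint): Angle of the dial's bezel, its white face turning with it: 0 when the bold long zero line is under the black pointer, which points to the front (gauge -x) while the foot is down; positive is counter-clockwise from above. Starts at 0.5 to 2.0, range -3.1 to 3.1; friction 0.04 N m, stays where it is left.
- bezel_top (a point): Centre of the bezel's top face, 201 mm above the bench. The bezel is a knurled aluminium ring, 54 mm in diameter and 14 mm high below this point; only the thin pointer is 2 mm higher. Under it is a 48 mm case, then a thin stem; the sides are free down to the head, 41 mm below this point.
- lift_lever (a joint): Angle of the lift lever: 0 lying level to the front (rest, foot down), growing as it swings up and back; pi/2 straight up, the eccentric's highest point; stop at 1.95. Lift of the foot = 8 mm x sin(angle), so it sinks again beyond pi/2. A spring always pulls back to 0 (0.12 N m at rest, 0.25 N m straight up, about 2.5 N at the grip): let go, it falls back.
- lever_pivot (a point): Point on the lever's axis (parallel to gauge y) beside the head, in the upright plane in which the centre of the grip swings (gauge y = 64 mm): 122 mm above the bench, at gauge x = -20 mm.
- foot (a joint): Height of the spindle with its 16 mm steel foot and dead weight above the anvil (m): 0 resting on the anvil, 0.008 at the highest lift. It moves only with the lift lever; at the same time the dial's pointer turns clockwise by 8 tenths of a turn.
- specimen: Grey plastic test plate, 40 by 60 by 6 mm, lying on the bench beside the gauge; origin at the centre of its underside. Leave it.
- beaker: Open steel beaker, 72 mm in diameter and 75 mm high, standing on the bench; origin at the centre of its underside. Leave it.
- lamp: Spirit lamp with a yellow foot, clear body and cream cap, 76 mm in diameter and 90 mm high, standing on the bench; origin at the centre of its underside. Leave it.
- lever_grip (a point): Centre of the cream revolving grip at the end of the lift lever: a cylinder 22 mm in diameter and 42 mm long, its axis parallel to the lever's axis (gauge y), at gauge y = 43 to 85 mm; it spins freely on its pin. It is 105 mm from the lever's axis; the 10 mm steel lever runs along its inner end at gauge y = 36 mm.

How it is judged:
By the outcome, as a careful person would: the job done as asked, in the order asked, and still so for the second after the job is handed in, while the arm keeps its last pose, push and grip.
It also fails if it takes over 64 s, if anything falls off the work surface, if the arm or the gripper's body presses on something with over 40 N, if the wrist force passes 120 N, or if a joint passes its speed limit or range.

## Working session

There is one attempt and no reset: what is moved stays moved. The work goes in short steps, Python scripts to look and compute and a tool call to move; the robot and the scene stay as the last step left them, time stands still between calls to the robot, and variables do not carry over. Pictures are saved under pics/ and viewed, at most 10 in all, crops included, and the job is handed in when it is done.

Besides the shell and the picture viewer there is one more tool, called by a JSON object that holds its "fn" and its "kwargs". move_arm: Moves the arm, as the interface text tells. Its arguments: {"type":"object","properties":{"increments":{"type":"string"},"grip_force":{"type":"number"}},"required":["increments"]}

```bash
mkdir -p pics; ls; cat > h.py <<'E'
import numpy as np, cv2
from scipy.spatial.transform import Rotation as R
from bench import ctrl
def rot(o):
    o=np.array(o,float)
    return o if o.shape==(3,3) else (R.from_rotvec(o).as_matrix() if o.size==3 else R.from_quat(o).as_matrix())
def save(p,n): cv2.imwrite('pics/'+n,p['frame'][:,:,::-1])
def world(p,u,v,d=None):
    d=p['depth'][int(v),int(u)] if d is None else d
    return rot(p['orientation'])@(np.array([(u-p['cx'])/p['fx'],(v-p['cy'])/p['fy'],1])*d)+np.array(p['position'])
def onz(p,u,v,z):
    c=np.array(p['position']); r=rot(p['orientation'])@np.array([(u-p['cx'])/p['fx'],(v-p['cy'])/p['fy'],1])
    return c+r*(z-c[2])/r[2]
def proj(p,w):
    q=rot(p['orientation']).T@(np.array(w)-p['position']); return q[0]/q[2]*p['fx']+p['cx'],q[1]/q[2]*p['fy']+p['cy']
E
python3 - <<'E'
from h import *
np.set_printoptions(precision=4,suppress=True)
for n in('top','scene'):
    p=ctrl.get_image(n); save(p,n+'0.png'); print(n,p['position'],p['orientation'],p['fx'])
    for t in['gauge','bezel','bezel_top','lift_lever','lever_grip','specimen','beaker','lamp']:
        for r in ctrl.find_in(t,p)[:2]: print(t,np.array(r['centre']),round(r['score'],2))
s=ctrl.get_state();print(s['position'],s['tool_rot'],s['grip_width'])
E
```

```text
pics
top [ 0.5157 -0.0116  0.8406] [-2.1459  2.1884 -0.1077] 376.77247865298307
gauge [0.5849 0.0052 0.1258] 0.91
gauge [0.5761 0.0003 0.2044] 0.47
bezel [0.4935 0.0494 0.1293] 0.4
bezel_top [0.5737 0.0016 0.2052] 0.88
lift_lever [0.489  0.0449 0.1273] 0.9
lever_grip [0.4885 0.0444 0.1263] 0.55
specimen [ 0.5182 -0.1533  0.0047] 0.73
beaker [0.4911 0.0464 0.1269] 0.71
beaker [0.6072 0.1818 0.0304] 0.58
lamp [ 0.6627 -0.1243  0.0357] 0.92
scene [ 0.9075 -0.3581  0.8103] [-2.3539 -0.9343  0.2864] 473.5785639633914
gauge [ 0.6063 -0.0118  0.1137] 0.83
bezel [ 0.5826 -0.0055  0.2022] 0.85
bezel_top [ 0.5864 -0.0016  0.2013] 0.56
lift_lever [0.4849 0.054  0.1266] 0.67
lever_grip [0.4885 0.0513 0.1253] 0.94
specimen [ 0.5198 -0.1493  0.0026] 0.78
beaker [0.6021 0.1789 0.0463] 0.65
beaker [ 0.6769 -0.1375  0.0374] 0.47
lamp [ 0.6775 -0.1366  0.0412] 0.64
[ 0.2476 -0.601   0.2226] [ 3.0817  0.61   -0.    ] 1.00077974602951
```

```bash
python3 -c "
import cv2,numpy as np
a=cv2.imread('pics/top0.png');b=cv2.imread('pics/scene0.png')
cv2.imwrite('pics/both.png',cv2.resize(np.vstack([a,b]),(480,600)))"
```

```text
(no output)
```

View pics/top0.png

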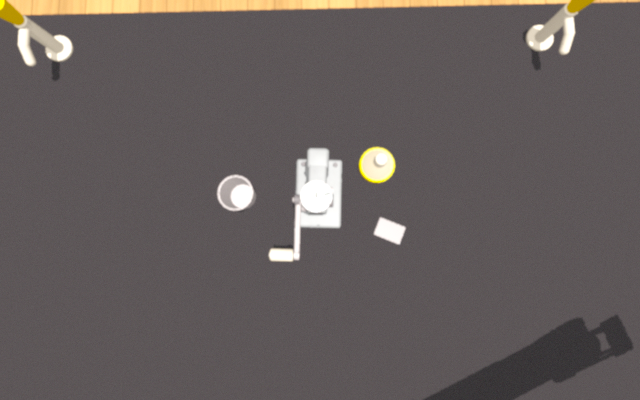

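View pics/scene0.png

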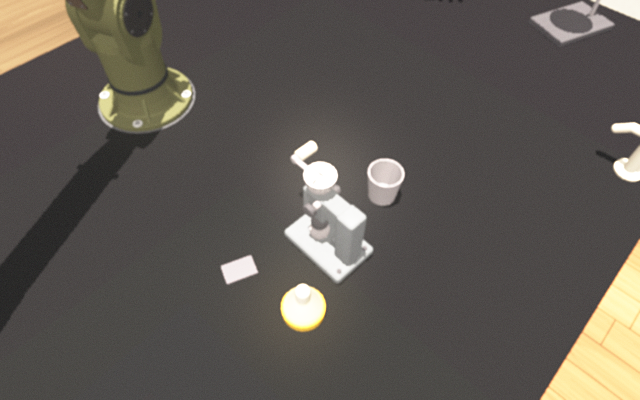

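Top view: the dial is at (317,196), the column above it points away from the robot, and the grip is at (282,255) with the lever lying toward the robot. The beaker is to the left, with the lamp and plate to the right. Next I'll fit the gauge pose and enlarge the dial.

```bash
python3 - <<'E'
from h import *
np.set_printoptions(precision=4,suppress=True)
P={n:ctrl.get_image(n) for n in('top','scene')}
tiles=[]
for n,p in P.items():
    m=ctrl.silhouettes('bezel_top',p)
    H,W=p['depth'].shape; v,u=np.mgrid[:H,:W]
    d=p['depth']; c=np.stack([(u-p['cx'])/p['fx']*d,(v-p['cy'])/p['fy']*d,d],-1)@rot(p['orientation']).T+np.array(p['position'])
    z=c[...,2]; near=(d>0)&(np.hypot(c[...,0]-.58,c[...,1])<.06)
    s=near&(abs(z-.201)<.007); 
    cnt=max(cv2.findContours(s.astype(np.uint8),cv2.RETR_EXTERNAL,cv2.CHAIN_APPROX_NONE)[0],key=cv2.contourArea)
    e=cv2.fitEllipse(cnt); print(n,'bezel',e,onz(p,*e[0],.201),s.sum())
    # base top
    b=(d>0)&(np.hypot(c[...,0]-.6,c[...,1])<.13)&(abs(z-.026)<.01)
    pts=c[b][:,:2].astype(np.float32); r=cv2.minAreaRect(pts); print('base',r,b.sum())
    col=(d>0)&(np.hypot(c[...,0]-.6,c[...,1])<.13)&(z>.10)&(z<.18)
    print('coltop z',np.percentile(z[col],[10,50,90]))
    g=(d>0)&(np.hypot(c[...,0]-.489,c[...,1]-.05)<.05)&(z>.11)
    gp=c[g&(c[...,1]>.03)][:,:2]; print('grip',gp.mean(0),cv2.minAreaRect(gp.astype(np.float32)),z[g].max())
    U,V=map(int,e[0]); k=22
    t=cv2.resize(p['frame'][V-k:V+k,U-k:U+k],(390,390),interpolation=cv2.INTER_CUBIC)
    tiles.append(cv2.normalize(t,None,0,255,cv2.NORM_MINMAX)); print(U,V)
    g=p['frame'][V-k:V+k,U-k:U+k].astype(float); g=np.clip((g-170)*3,0,255).astype(np.uint8)
cv2.imwrite('pics/dial.png',np.hstack(tiles)[:,:,::-1])
E
```

```text
top bezel ((316.125732421875, 196.37347412109375), (30.574617385864258, 30.73800277709961), 15.62414264678955) [0.5796 0.002  0.201 ] 779
base ((0.6043549180030823, -0.03630489856004715), (0.1531563103199005, 0.17998628318309784), 1.4782179594039917) 1670
coltop z [0.1245 0.1568 0.1597]
grip [0.4887 0.0583] ((0.5029461979866028, 0.06390608847141266), (0.054187484085559845, 0.07056652009487152), 87.47010803222656) 0.13480471526563487
316 196
scene bezel ((320.1385192871094, 175.56861877441406), (27.375736236572266, 32.58091735839844), 92.66348266601562) [0.5823 0.0012 0.201 ] 743
base ((0.6075301766395569, -0.0398196280002594), (0.1535838544368744, 0.17338407039642334), 1.1138144731521606) 2058
coltop z [0.1188 0.1522 0.1614]
grip [0.485  0.0611] ((0.48876509070396423, 0.0649258941411972), (0.041963204741477966, 0.05668589100241661), 3.8976757526397705) 0.13603433888281025
320 175
```

View pics/dial.png

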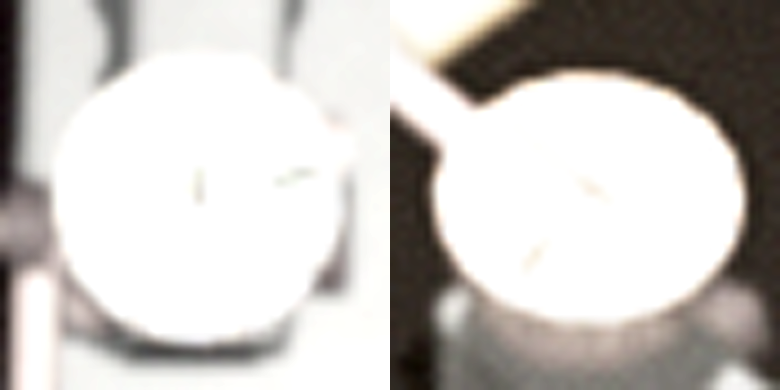

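```bash
cat >> h.py <<'E'
def dial(p,c=(.581,.0016,.201)):
    "rectified dial at 10 px/mm, up=+x, left=+y, contrast stretched"
    N=560; o=np.array(c)
    w=[o+[a,b,0] for a,b in((.028,.028),(.028,-.028),(-.028,-.028),(-.028,.028))]
    src=np.float32([proj(p,x) for x in w]); dst=np.float32([[0,0],[N,0],[N,N],[0,N]])
    g=p['frame'].min(2)
    return cv2.warpPerspective(g,cv2.getPerspectiveTransform(src,dst),(N,N),flags=cv2.INTER_CUBIC)
def stretch(g): return np.clip((g.astype(float)-190)*255/65,0,255).astype(np.uint8)
E
python3 - <<'E'
from h import *
np.set_printoptions(precision=4,suppress=True)
acc={}
for n in('top','scene'):
    D=[]
    for _ in range(3):
        p=ctrl.get_image(n); D.append(dial(p).astype(float))
    acc[n]=np.mean(D,0)
    d=p['depth'];v,u=np.mgrid[:400,:640]
    c=np.stack([(u-p['cx'])/p['fx']*d,(v-p['cy'])/p['fy']*d,d],-1)@rot(p['orientation']).T+np.array(p['position'])
    b=(d>0)&(abs(c[...,2]-.026)<.012)&(abs(c[...,0]-.6)<.1)&(abs(c[...,1])<.062)
    lab=cv2.connectedComponentsWithStats(cv2.morphologyEx(b.astype(np.uint8),cv2.MORPH_OPEN,np.ones((2,2))))
    k=1+np.argmax(lab[2][1:,4]); print(n,cv2.minAreaRect(c[lab[1]==k][:,:2].astype(np.float32)))
    colm=(d>0)&(c[...,2]>.10)&(c[...,0]>.605)&(c[...,0]<.67)&(abs(c[...,1])<.04)
    print('col',cv2.minAreaRect(c[colm][:,:2].astype(np.float32)))
    for t in('lift_lever','gauge'):
      for r in ctrl.silhouettes(t,p)[:1]:
        m=r['region']&(d>0); q=c[m]; print(t,r['score'],q.min(0),q.max(0))
        if t=='lift_lever':
            bar=q[(q[:,1]<.038)]; print('bar',cv2.fitLine(bar[:,:2].astype(np.float32),cv2.DIST_HUBER,0,.01,.01).T,len(bar))
            gr=q[q[:,1]>.04]; print('grip',cv2.minAreaRect(gr[:,:2].astype(np.float32)),gr.mean(0),gr[:,2].max())
cv2.imwrite('pics/dial2.png',cv2.resize(stretch(np.hstack(list(acc.values()))),(800,400)))
E
```

```text
top ((0.5978385806083679, -0.007399320602416992), (0.08883287012577057, 0.16351479291915894), 86.57745361328125)
col ((0.6380374431610107, -0.000626029446721077), (0.0391710102558136, 0.06392887234687805), 89.60250091552734)
lift_lever 0.81 [ 0.4618  0.0286 -0.002 ] [0.5901 0.0917 0.1356]
bar [[ 0.9998 -0.022   0.5573  0.0363]] 85
grip ((0.5251343846321106, 0.06584158539772034), (0.050470612943172455, 0.1266070008277893), 89.32572937011719) [0.4946 0.0591 0.1262] 0.13433162159025802
gauge 0.72 [ 0.4576 -0.0546 -0.0051] [0.713  0.1015 0.2051]
scene ((0.7096954584121704, -0.1793186366558075), (0.17173132300376892, 0.5048590302467346), 29.105052947998047)
col ((0.6376175284385681, -0.0010946989059448242), (0.04036492481827736, 0.06499339640140533), 89.6238784790039)
lift_lever 0.72 [ 0.4156  0.0368 -0.0016] [0.5926 0.1482 0.1367]
bar [[1.     0.0024 0.5201 0.0374]] 6
grip ((0.4904390871524811, 0.06827454268932343), (0.06449582427740097, 0.20301073789596558), 58.963905334472656) [0.491  0.0633 0.1272] 0.13666900944735305
gauge 0.61 [ 0.386  -0.0511  0.0003] [0.6825 0.1529 0.2062]
```

View pics/dial2.png

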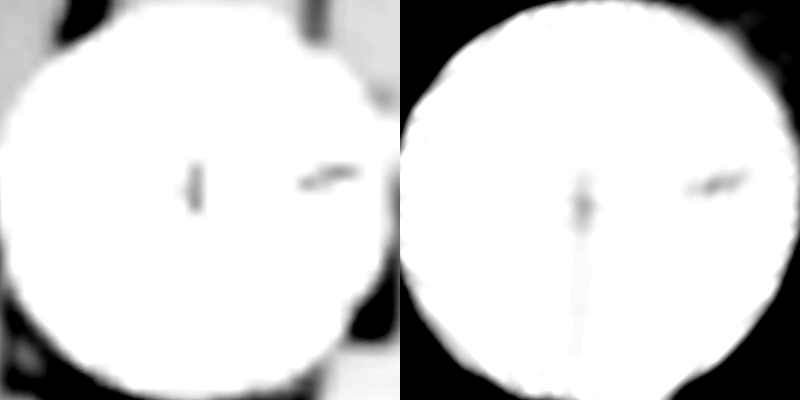

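Zero line lies about 100° counter-clockwise of the pointer, which points toward −x. The gauge yaw is about −1.5°, so the bezel must turn roughly −100°. I'll go above the dial now.

{"fn": "move_arm", "kwargs": {"increments": "14 25 3 0 0 4.5 0;14 25 3 0 0 4.5 0;14 25 3 0 0 4.5 0;14 25 3 0 0 4.5 0;14 25 3 0 0 4.5 0;14 25 3 0 0 4.5 0;14 25 3 0 0 4.5 0;14 25 3 0 0 4.5 0", "grip_force": 15}}

```text
time: 2.27
position: [0.3601, -0.3997, 0.247]
tool_rot: [2.739, 1.537, -0.0]
ft_force: [1.7, 0.3, 0.1]
grip_width: 1.003
grip_force: 0.0
```

{"fn": "move_arm", "kwargs": {"increments": "14 25 2 0 0 4.5 0;14 25 2 0 0 4.5 0;14 25 2 0 0 4.5 0;14 25 2 0 0 4.5 0;14 25 2 0 0 4.5 0;14 25 2 0 0 4.5 0;14 25 2 0 0 4.5 0;14 25 2 0 0 4.5 0"}}

```text
time: 2.93
position: [0.4721, -0.1997, 0.263]
tool_rot: [2.13, 2.308, -0.0]
ft_force: [-0.5, 0.5, -0.4]
grip_width: 0.993
grip_force: 0.0
```

{"fn": "move_arm", "kwargs": {"increments": "14 25 0 0 0 4.5 0;14 25 0 0 0 4.5 0;14 25 0 0 0 4.5 0;14 25 0 0 0 4.5 0;14 25 0 0 0 4.5 0;14 25 0 0 0 4.5 0;0 0 0 0 0 0 0;0 0 0 0 0 0 0"}}

```text
time: 3.6
position: [0.5559, -0.0489, 0.2626]
tool_rot: [-1.533, -2.742, -0.001]
ft_force: [-1.0, -0.8, -0.3]
grip_width: 0.999
grip_force: 0.0
```

{"fn": "move_arm", "kwargs": {"increments": "8.4 17 0 0 0 3 0;8.4 17 0 0 0 3 0;8.4 16.6 0 0 0 3 0;0 0 0 0 0 0 0;0 0 -15 0 0 0 0;0 0 -15 0 0 0 0;0 0 -15 0 0 0 0;0 0 0 0 0 0 0"}}

```text
time: 4.27
position: [0.5787, -0.0025, 0.2145]
tool_rot: [-1.32, -2.846, 0.005]
ft_force: [-0.7, -0.6, -0.3]
grip_width: 0.997
grip_force: 0.0
```

```bash
python3 - <<'E'
from h import *
p=ctrl.get_image('scene');q=ctrl.get_image('top')
cv2.imwrite('pics/a.png',np.vstack([cv2.resize(x['frame'][a:a+110,240:400],(480,300*11//10*1)) [:300] for x,a in((p,110),(q,140))])[:,:,::-1]); print(ctrl.get_state()['position'])
E
```

```text
[ 0.58037952 -0.00181477  0.21745644]
```

View pics/a.png

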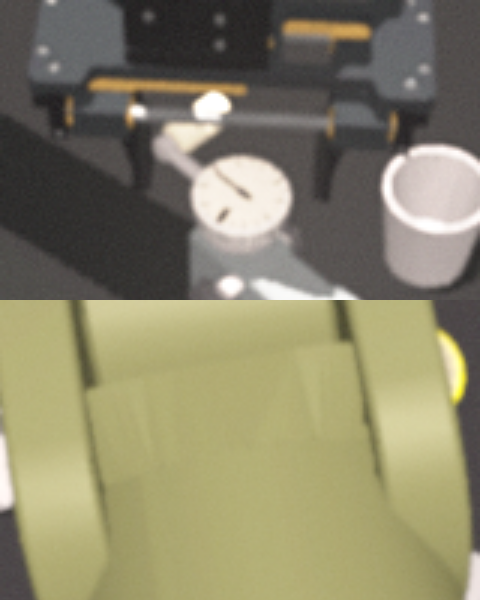

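Now the arm shades the dial: pointer runs from (245,195) to (215,165) and the zero line sits at (222,215). The fingers straddle the dial. I'll measure the angle now.

```bash
cat >> h.py <<'E'
def lines(g,thr=None):
    pass
E
python3 - <<'E'
from h import *
p=ctrl.get_image('scene'); 
g=dial(p); cv2.imwrite('pics/d3.png',cv2.resize(g,(450,450),interpolation=cv2.INTER_AREA)); print(np.percentile(g,[1,5,20,50]))
E
```

```text
[ 75.  79. 168. 223.]
```

View pics/d3.png

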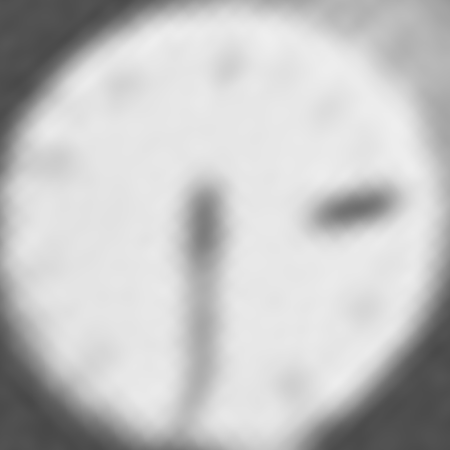

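{"fn": "move_arm", "kwargs": {"increments": "0 3 -13 0 0 0 0;0 0 -13 0 0 0 0;0 0 -13 0 0 0 0;0 0 0 0 0 0 60;0 0 0 0 0 0 140;0 0 0 0 0 0 140;0 0 0 0 0 0 140;0 0 0 0 0 0 140", "grip_force": 15}}

```text
time: 5.08
position: [0.5813, 0.0026, 0.1792]
tool_rot: [1.317, 2.851, 0.001]
ft_force: [-0.1, -0.8, -0.1]
grip_width: 0.704
grip_force: 0.0
```

{"fn": "move_arm", "kwargs": {"increments": "0 0 0 0 0 0 140;0 0 0 0 0 0 140;0 0 0 0 0 0 140;0 0 0 0 0 0 140;0 0 0 0 0 0 140;0 0 0 0 0 0 140;0 0 0 0 0 0 140;0 0 0 0 0 0 140"}}

```text
time: 5.75
position: [0.581, 0.0025, 0.179]
tool_rot: [1.318, 2.851, 0.0]
ft_force: [-0.8, -1.1, 4.8]
grip_width: 0.612
grip_force: 15.0
```

{"fn": "move_arm", "kwargs": {"increments": "0 0 0 0 0 -3 140;0 0 0 0 0 -6 140;0 0 0 0 0 -6 140;0 0 0 0 0 -6 140;0 0 0 0 0 -6 140;0 0 0 0 0 -6 140;0 0 0 0 0 -6 140;0 0 0 0 0 -6 140"}}

```text
time: 6.42
position: [0.581, 0.0025, 0.179]
tool_rot: [2.314, 2.124, 0.0]
ft_force: [-0.7, -0.5, 5.0]
grip_width: 0.614
grip_force: 15.0
```

{"fn": "move_arm", "kwargs": {"increments": "0 0 0 0 0 -6 140;0 0 0 0 0 -6 140;0 0 0 0 0 -6 140;0 0 0 0 0 -6 140;0 0 0 0 0 -6 140;0 0 0 0 0 -6 140;0 0 0 0 0 -6 140;0 0 0 0 0 -3 140"}}

```text
time: 7.08
position: [0.581, 0.0024, 0.179]
tool_rot: [2.95, 1.077, 0.001]
ft_force: [-0.9, -0.6, 5.6]
grip_width: 0.608
grip_force: 15.0
```

{"fn": "move_arm", "kwargs": {"increments": "0 0 0 0 0 -6 140;0 0 0 0 0 -4 140;0 0 0 0 0 -3 140;0 0 0 0 0 0 140;0 0 0 0 0 0 140;0 0 0 0 0 0 140;0 0 0 0 0 0 140;0 0 0 0 0 0 140"}}

```text
time: 7.75
position: [0.581, 0.0025, 0.179]
tool_rot: [3.052, 0.745, 0.001]
ft_force: [-1.0, -0.1, 5.1]
grip_width: 0.613
grip_force: 15.0
```

```bash
python3 - <<'E'
from h import *
p=ctrl.get_image('scene'); x=p['frame'][110:240,240:400]
g=dial(p); print(np.percentile(g,[1,5,20,50]), ctrl.get_state()['tool_rot'])
a=cv2.resize(x,(369,300),interpolation=cv2.INTER_CUBIC)[:,:,::-1]; b=cv2.cvtColor(cv2.resize(g,(400,400)),cv2.COLOR_GRAY2BGR)
a=cv2.copyMakeBorder(a,0,100,0,0,cv2.BORDER_CONSTANT); cv2.imwrite('pics/d4.png',np.hstack([a,b]))
E
```

```text
[ 53.  62.  93. 106.] [3.05153300e+00 7.44975597e-01 8.45504115e-04]
```

View pics/d4.png

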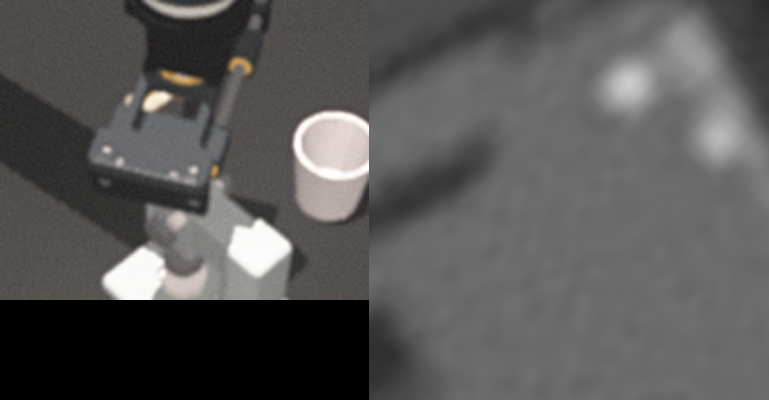

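The gripper hides the dial. The turn so far is about −102°. I'll release, rise, turn back to the earlier pose and check in its shade.

{"fn": "move_arm", "kwargs": {"increments": "0 0 0 0 0 0 90;0 0 0 0 0 0 40;0 0 0 0 0 0 0;0 0 0 0 0 0 0;0 0 0 0 0 0 0;0 0 0 0 0 0 0;0 0 13 0 0 0 0;0 0 13 0 0 0 0"}}

```text
time: 8.47
position: [0.5803, 0.0026, 0.2049]
tool_rot: [-3.052, -0.744, 0.002]
ft_force: [-0.3, -0.0, 0.1]
grip_width: 0.991
grip_force: 0.0
```

{"fn": "move_arm", "kwargs": {"increments": "0 0 13 0 0 6.5 0;0 0 0 0 0 7 0;0 0 0 0 0 7 0;0 0 0 0 0 7 0;0 0 0 0 0 7 0;0 0 0 0 0 7 0;0 0 0 0 0 7 0;0 0 0 0 0 7 0"}}

```text
time: 9.13
position: [0.5815, 0.0027, 0.2195]
tool_rot: [2.347, 2.085, 0.002]
ft_force: [-0.1, -0.2, 0.7]
grip_width: 1.001
grip_force: 0.0
```

{"fn": "move_arm", "kwargs": {"increments": "0 0 0 0 0 7 0;0 0 0 0 0 7 0;0 0 0 0 0 7 0;0 0 0 0 0 7 0;0 0 0 0 0 7 0;0 0 0 0 0 7 0;0 0 0 0 0 5 0;0 0 0 0 0 0 0"}}

```text
time: 9.8
position: [0.5815, 0.0026, 0.2193]
tool_rot: [1.327, 2.845, 0.001]
ft_force: [0.1, -0.3, 0.9]
grip_width: 0.998
grip_force: 0.0
```

```bash
python3 - <<'E'
from h import *
p=ctrl.get_image('scene'); x=p['frame'][150:205,280:360]
g=dial(p); print(np.percentile(g,[1,5,20,50]), ctrl.get_state()['tool_rot'])
a=cv2.resize(x,(400,275),interpolation=cv2.INTER_CUBIC)[:,:,::-1]; b=cv2.cvtColor(cv2.resize(g,(400,400)),cv2.COLOR_GRAY2BGR)
a=cv2.copyMakeBorder(a,0,125,0,0,cv2.BORDER_CONSTANT); cv2.imwrite('pics/d5.png',np.hstack([a,b]))
E
```

```text
[ 74.  78. 165. 222.] [1.33254152e+00 2.84289136e+00 1.16815687e-03]
```

View pics/d5.png

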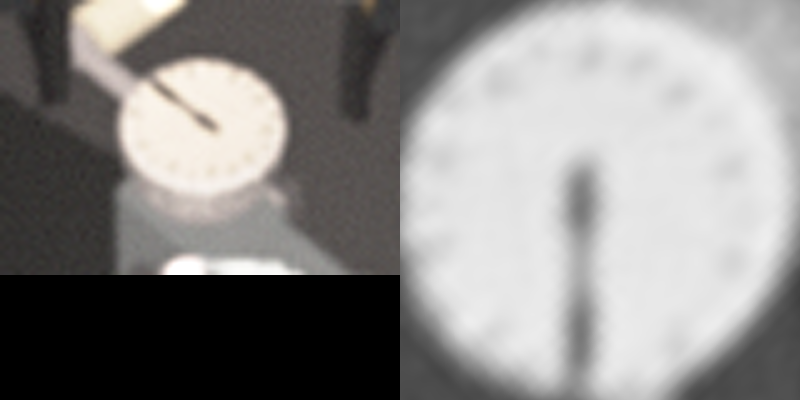

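```bash
python3 - <<'E'
from h import *
from scipy.optimize import minimize
np.set_printoptions(precision=2,suppress=True)
g=np.mean([dial(ctrl.get_image('scene')).astype(float) for _ in range(4)],0); np.save('g.npy',g)
old=cv2.resize(cv2.imread('pics/d3.png',0),(560,560)).astype(float)
def cen(g,r):
    w=np.clip(205-g[r-4:r+5,190:330].mean(0),0,None); return (w*np.arange(190,330)).sum()/w.sum() if w.sum() else np.nan
for r in range(240,561,20): print(r,round(cen(old,r),1),round(cen(g,r),1))
# circle fit, upper-left arc, threshold 150
for G in(old,g):
    P=[]
    for a in np.deg2rad(np.arange(60,200,4)):
        rr=np.arange(200,300,.5); x=280+rr*np.cos(a); y=280-rr*np.sin(a)
        s=cv2.remap(G.astype(np.float32),x[None].astype(np.float32),y[None].astype(np.float32),1)[0]
        i=np.where(s<150)[0]
        if len(i): P.append((x[i[0]],y[i[0]]))
    P=np.array(P); A=np.c_[2*P,np.ones(len(P))]; s=np.linalg.lstsq(A,(P**2).sum(1),rcond=None)[0]; print('circle',s[:2],np.sqrt(s[2]+s[0]**2+s[1]**2),len(P))
# minor ticks: darkness vs angle; fit centre, radius, phase with 36deg & 18deg spacing
bg=cv2.GaussianBlur(g,(0,0),25); dk=np.clip(bg-g,-5,20).astype(np.float32)
k=np.arange(1,20)
def cost(v):
    cx,cy,ph,R=v; a=np.deg2rad(ph+18*k); a=a[(np.cos(a+np.pi/2)>-2)]
    x=(cx+R*np.cos(a))[None].astype(np.float32); y=(cy-R*np.sin(a))[None].astype(np.float32)
    return -cv2.remap(cv2.GaussianBlur(dk,(0,0),5),x,y,1).sum()
best=sorted([(cost((cx,cy,ph,R)),cx,cy,ph,R) for cx in range(258,295,4) for cy in range(265,300,4) for ph in range(250,292,3) for R in range(190,226,5)])[:3]
for b in best:
    r=minimize(cost,b[1:],method='Nelder-Mead'); print(r.fun,r.x)
E
```

```text
240 255.7 255.1
260 254.1 254.0
280 253.6 253.6
300 253.1 253.2
320 251.8 253.1
340 251.1 252.6
360 251.6 252.5
380 251.2 251.8
400 251.6 252.8
420 250.4 252.7
440 250.6 252.9
460 250.1 252.0
480 245.9 251.4
500 238.9 250.7
520 230.6 247.1
540 220.2 233.4
560 233.6 237.4
circle [289.68 288.66] 292.8599390498034 32
circle [290.29 288.59] 292.97625555060506 32
-90.98016357421875 [263.6  290.93 250.02 210.5 ]
-90.97442626953125 [263.64 291.1  286.   210.57]
-90.98616790771484 [263.73 291.07 250.03 210.45]
```

Zero is within about 1°: the tick fit gives 268.0° against the pointer at 268.9°. Next is the lever, so I'll check the grip's position against the geometry.

```bash
python3 - <<'E'
from h import *
np.set_printoptions(precision=4,suppress=True)
D=np.array([.5805,.0028]); ps=np.deg2rad(-1.2); Rz=np.array([[np.cos(ps),-np.sin(ps)],[np.sin(ps),np.cos(ps)]])
gr=D+Rz@[-.105,.064]; print('pred grip',gr)
for n in('top','scene'):
    p=ctrl.get_image(n); im=cv2.imread(f'pics/{n}0.png')
    for y in(.043,.064,.085): print(n,np.round([proj(p,[*(D+Rz@[-.105+dx,y]),.122]) for dx in(-.011,0,.011)],1).tolist())
    f=im.astype(int); m=(f.min(2)>150)
    u0,v0=map(int,proj(p,[*gr,.122])); print('bright near',u0,v0)
    sub=m[v0-25:v0+25,u0-30:u0+30]
    l=cv2.connectedComponentsWithStats(sub.astype(np.uint8))
    print(l[2][1:]+[u0-30,v0-25,0,0,0])
    x=cv2.resize(im[v0-25:v0+25,u0-30:u0+30],(390,325),interpolation=cv2.INTER_NEAREST)
    cv2.circle(x,(195,162),3,(0,0,255),-1); cv2.imwrite(f'pics/g_{n}.png',x)
cv2.imwrite('pics/g.png',np.hstack([cv2.imread('pics/g_top.png'),cv2.imread('pics/g_scene.png')]))
E
```

```text
pred grip [0.4769 0.069 ]
top [[293.6, 261.3], [293.7, 255.4], [293.8, 249.5]]
top [[282.5, 261.3], [282.6, 255.4], [282.7, 249.5]]
top [[271.4, 261.2], [271.5, 255.3], [271.5, 249.5]]
bright near 282 255
[[269 230  32  32 476]]
scene [[291.9, 154.3], [295.8, 157.4], [299.9, 160.5]]
scene [[299.7, 148.5], [303.7, 151.6], [307.7, 154.6]]
scene [[307.4, 142.8], [311.4, 145.8], [315.4, 148.8]]
bright near 303 151
[[291 140  42  36 777]]
```

View pics/g.png

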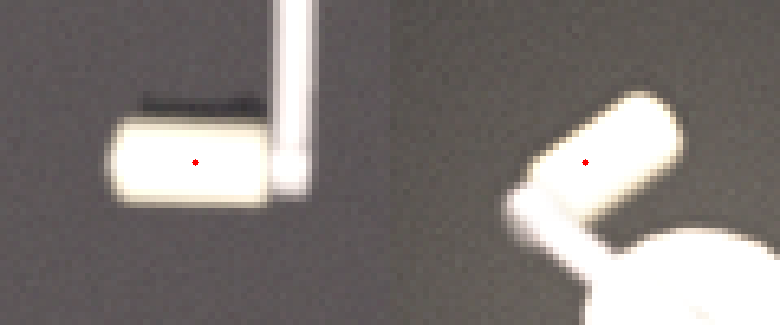

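The predicted grip centre (0.477, 0.069) falls on the grip in both views. I'll move over it and descend.

{"fn": "move_arm", "kwargs": {"increments": "-15 10 2 0 0 -5.8 0;-15 10 2 0 0 -5.9 0;-15 10 2 0 0 -5.9 0;-15 10 0 0 0 -5.9 0;-15 10 0 0 0 -5.8 0;-15 11 0 0 0 -5.9 0;-14.5 11 0 0 0 -5.8 0;0 0 0 0 0 0 0"}}

```text
time: 10.82
position: [0.474, 0.0775, 0.2239]
tool_rot: [2.243, 2.2, -0.001]
ft_force: [-0.3, 1.0, -1.0]
grip_width: 0.999
grip_force: 0.0
```

{"fn": "move_arm", "kwargs": {"increments": "0 0 -17 0 0 0 0;0 0 -17 0 0 0 0;0 0 -17 0 0 0 0;0 0 -17 0 0 0 0;0 0 -17 0 0 0 0;0 0 -17 0 0 0 0;0 0 -10 0 0 0 0;0 0 0 0 0 0 0"}}

```text
time: 11.48
position: [0.4749, 0.0741, 0.1095]
tool_rot: [-2.24, -2.198, 0.004]
ft_force: [-0.7, -0.3, 0.4]
grip_width: 0.998
grip_force: 0.0
```

{"fn": "move_arm", "kwargs": {"increments": "1.5 0.5 -6 0 0 0 60;0 0 0 0 0 0 150;0 0 0 0 0 0 230;0 0 0 0 0 0 230;0 0 0 0 0 0 230;0 0 0 0 0 0 230;0 0 0 0 0 0 230;0 0 0 0 0 0 230", "grip_force": 25}}

```text
time: 12.15
position: [0.4779, 0.0751, 0.1058]
tool_rot: [2.242, 2.2, 0.0]
ft_force: [0.2, 0.7, 0.1]
grip_width: 0.473
grip_force: 0.0
```

{"fn": "move_arm", "kwargs": {"increments": "0 0 0 0 0 0 230;0 0 0 0 0 0 230;0 0 0 0 0 0 230;0 0 0 0 0 0 230;0 0 0 0 0 0 230;0 0 0 0 0 0 230;0 0 0 0 0 0 230;0 0 0 0 0 0 230"}}

```text
time: 12.82
position: [0.4791, 0.0751, 0.106]
tool_rot: [2.242, 2.198, 0.004]
ft_force: [5.8, 0.1, -1.0]
grip_width: 0.246
grip_force: 25.0
```

{"fn": "move_arm", "kwargs": {"increments": "0.2 0 6.9 0 0 0 230;0.7 0 6.8 0 0 0 230;1.1 0 6.8 0 0 0 230;1.6 0 6.7 0 0 0 230;2 0 6.6 0 0 0 230;2.4 -0.1 6.4 0 0 0 230;2.8 -0.1 6.3 0 0 0 230;3.2 -0.1 6.1 0 0 0 230"}}

```text
time: 13.48
position: [0.4927, 0.0744, 0.1581]
tool_rot: [2.242, 2.198, 0.002]
ft_force: [6.7, 0.4, -7.7]
grip_width: 0.245
grip_force: 25.0
```

{"fn": "move_arm", "kwargs": {"increments": "3.6 -0.1 5.8 0 0 0 230;4 -0.1 5.6 0 0 0 230;4.4 -0.1 5.3 0 0 0 230;4.7 -0.1 5 0 0 0 230;5 -0.1 4.7 0 0 0 230;5.3 -0.1 4.4 0 0 0 230;5.6 -0.1 4 0 0 0 230;5.8 -0.1 3.6 0 0 0 230"}}

```text
time: 14.15
position: [0.5297, 0.0728, 0.1961]
tool_rot: [-2.243, -2.198, 0.005]
ft_force: [2.3, -3.6, -7.4]
grip_width: 0.248
grip_force: 25.0
```

{"fn": "move_arm", "kwargs": {"increments": "6.1 -0.1 3.2 0 0 0 230;6.3 -0.1 2.8 0 0 0 230;6.4 -0.1 2.4 0 0 0 230;6.6 -0.1 2 0 0 0 230;6.7 -0.1 1.6 0 0 0 230;6.8 -0.1 1.1 0 0 0 230;6.8 -0.1 0.7 0 0 0 230;6.9 -0.1 0.2 0 0 0 230"}}

```text
time: 14.82
position: [0.5825, 0.0704, 0.211]
tool_rot: [2.245, 2.197, -0.007]
ft_force: [-3.0, -8.0, -1.0]
grip_width: 0.246
grip_force: 25.0
```

{"fn": "move_arm", "kwargs": {"increments": "0 0 0 0 0 0 230;0 0 0 0 0 0 230;0 0 0 0 0 0 230;0 0 0 0 0 0 230;0 0 0 0 0 0 230;0 0 0 0 0 0 230;0 0 0 0 0 0 230;0 0 0 0 0 0 230"}}

```text
time: 15.48
position: [0.5823, 0.0704, 0.211]
tool_rot: [2.245, 2.197, -0.007]
ft_force: [-2.6, -7.1, -1.6]
grip_width: 0.244
grip_force: 25.0
```

```bash
python3 - <<'E'
from h import *
np.set_printoptions(precision=4,suppress=True)
s=ctrl.get_state(); print(s['position'],s['ft_force'],s['grip_width'],s['grip_force'],s['time'])
p=ctrl.get_image('scene'); cv2.imwrite('pics/f.png',cv2.resize(p['frame'][90:290,220:440],(660,600),interpolation=cv2.INTER_CUBIC)[:,:,::-1])
for t in('specimen','beaker','lamp'): print(t,[(np.array(r['centre']),r['score']) for r in ctrl.find_in(t,p)[:1]])
E
```

```text
[0.5823 0.0704 0.211 ] [-2.6397 -7.126  -1.5867] 0.24407203436378075 25.007506012916565 15.4833
specimen [(array([ 0.5189, -0.1508,  0.0023]), 0.97)]
beaker [(array([0.6034, 0.1764, 0.0492]), 0.73)]
lamp [(array([ 0.6766, -0.1364,  0.0407]), 0.77)]
```

View pics/f.png

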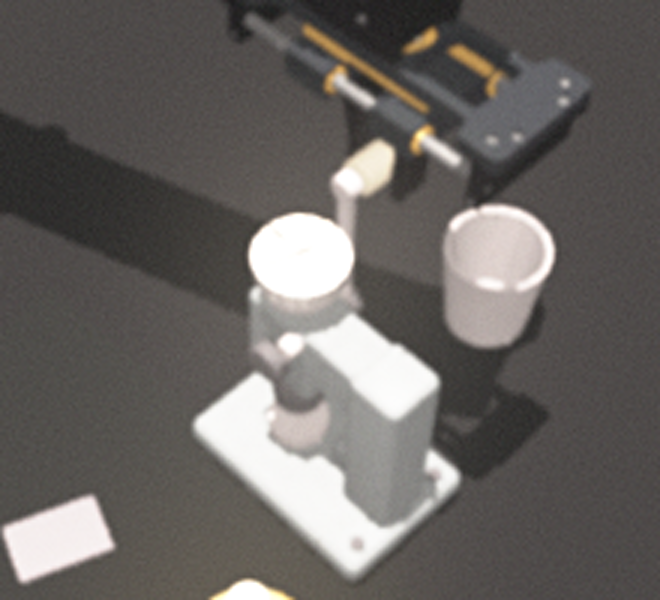

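The lever is straight up: since grasping it the tool moved +103 mm in x and +105 mm in z, and the spring force reads 2.6 N. The plate, beaker and lamp haven't moved.

```bash
python3 -c "
from bench import ctrl
print(ctrl.close_job())"
```

```text
the job is handed in; nothing more can be done
None
```

The job is handed in: the dial is zeroed to within about 1°, the lift lever is held straight up at the highest lift, and the plate, beaker and lamp are where they stood.

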